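Snap the welding jig's swing stop over and butt the coupon against it

TASK

On the welding jig, push the sprung swing stop over past its dead point until it snaps to its working stop across the plate. Then slide the steel coupon that lies on the jig home: one long side flush along the fence, one end butted against the curved shoe of the swing stop, flat on the plate, and let go. Feel your way and force nothing (keep every push under 25 N), and leave the nut, bolt, V-block and the short coupon where they are.

Things in the scene. Friction and masses are not known exactly. Their poses are not given: they have to be found in the camera images.
- jig: Welding jig, fixed to the table: dark steel plate 160 (x) x 300 (y) x 12 mm, spanning x -100..60, y -150..150 mm of its frame; origin on its underside, top at z = 12 mm. It carries a straight fence near its +x edge and a sprung swing stop at its -y end. Its axes serve for all words below.
- fence (a point): Point on the fence's working face at plate-top height, middle of its length. The face looks to the jig's -x, is parallel to the jig's y axis and 90 mm long; the fence is 22 mm thick and 18 mm high. Flush coupon: its centre is 25 mm to -x of this face.
- pivot (a point): Upright axis of the swing stop at plate-top height (x 0, y -100 mm). Hub radius 18, with its coil spring over it 42 mm high. A flat arm carries a shoe: outer face an arc of radius 90 mm round this axis, 46 deg wide, 14 mm high. In work the arm points along +y; at rest it is laid back 1.3 rad towards -x (clockwise from above = rest to work).
- post_rest (a point): Nominal place, at rest, of the centre of the push post's top: a round upright pin on the arm, 14 mm thick, 72 mm from the pivot axis, 14 to 65 mm above the plate. NOT its true place: the bracket with both end stops, spring and dead point was clamped by hand, turned about the pivot by an unmeasured angle of up to 0.25 rad either way. Find the post by touch or sight.
- home (a point): Where the centre of the coupon's underside lies when home (jig x 0, y 40 mm, on the plate): side on the fence, end against the shoe. The coupon comes in towards -y, straight at the pivot axis; the shoe's radius does not depend on the bracket's angle and the shoe is wide enough to meet the coupon in every case.
- swing_stop (a joint): Swing stop's angle from its own rest stop (rad), not from the jig: 0 rest, 1.08 dead point, 1.3 hard working stop. Over-centre spring: leaving rest takes about 9 N at the post, square to the arm, falling to 0 at the dead point; beyond it the stop snaps over by itself and is held by about 2 N. Pushing on against the hard stop the force rises steeply.
- coupon: The workpiece: a plain flat steel weld coupon 50 (x) x 100 (y) x 10 mm with a shallow weld bead across its top (12 mm there), 0.2 to 0.4 kg (sliding it takes a few N, more at the first nudge), lying loose on the jig plate between the fence and the plate's -x edge, turned by up to 0.15 rad. Origin at the centre of its underside, long axis y.
- nut: Bystander: a hexagon nut 24 x 27 x 13 mm lying on the jig plate. Origin at the centre of its underside.
- bolt: Bystander: a hexagon bolt 66 mm long, 24 mm head, lying behind the fence. Origin at the centre of its underside.
- v_block: Bystander: a V-block 45 x 60 x 42 mm standing behind the fence. Origin at the centre of its underside.
- short_coupon: Bystander: a shorter, thicker steel coupon 40 x 80 x 14 mm lying on the table beside the jig on its -y side. Origin at the centre of its underside.
There are look-alikes about, which are no part of the job. Leave any red or turquoise look-alike of the coupon alone.

How it is judged:
By the outcome, as a careful person would: the job done as asked, in the order asked, and still so for the second after the job is handed in, with the robot touching nothing.
It also fails if it takes over 67 s, if anything falls off the work surface, if the arm or the gripper's body presses on something with over 40 N, if the wrist force passes 120 N, or if a joint passes its speed limit or range.

ROBOT

A 6-joint arm with a two-finger parallel gripper is mounted at the origin on a cart in front of the work surface, level with it; the furniture and walls round the work are solid. World frame = base frame: x ahead of the robot, y to its left, z up, the work surface at z = 0. Lengths are in mm, angles in degrees, forces in N, time in s.
With the tool pointing down it reaches from about 300 to 825 mm from the base axis. Payload 5.4 kg.
Tool frame: the origin (TCP) lies on the front face of the gripper's body, between the roots of the fingers; the fingertips stand 88 mm ahead of it and the grasp point (between the pads) lies 69 mm ahead of it; z points along the fingers, x is the direction in which the jaws open and shut, and the axes are right-handed (so a half turn about z gives the same grasp; the last joint's range is limited). The gripper opens to 92 mm and grips with 3 to 60 N. Pads are 20 mm wide; open, the fingers measure 128 mm over their backs; the gripper's body (75 mm by 189 mm) begins 69 mm behind the grasp point.
Start: joints at [58.665, 9.076, 91.501, -0, 79.423, -12.038], TCP at [190.029, 542.675, 302.701] pointing down, gripper open.
Joint ranges: [-166.64, 166.64], [-54.1, 131.32], [10.49, 154.53], [-73.88, 253.88], [9.74, 151.15], [-171.62, 171.62]. Speed limits (degrees/s): [147.25, 147.25, 180, 180, 180, 180].

INTERFACE

Orientations are given as a 3x3 rotation matrix whose columns are the frame's x, y, z axes.
In Python, from workcell import ctrl, eyes gives the robot as it stands.
- The arm moves only by the tool arm_command, never from a script. Its argument "deltas" is a list of rows, each a list of 7 numbers: the closure, from 0 (fully open) to 1 (shut), then the shift along the world's x, y, z in cm, then the turn, a rotation vector about the world's x, y, z in rad. In form: [[jaw, x, y, z, wx, wy, wz], ...]. A call has exactly 5 rows; each row is the pose to reach, as a shift and turn from the pose commanded when the call began; what a row does not reach only later rows make up. A row lasts 1/8 s, in which the tool goes at most 62.5 mm and 10.7 degrees, less where a joint would pass 70% of its speed; a pose out of reach is approached as far as the arm can. A call with a gripper value outside its range is refused whole. The fingers move at their own pace and stop on an object; "newtons" is the grip in N (left out, the last holds). Time passes only in rows, so rows that repeat a pose let the fingers close, or fill a call up. It gives the time, the measured TCP pose, the force and the opening at its end, in the units of the state.
- ctrl.get_state(): the state, without advancing time (a new reading comes with each control period).
- eyes.get_image(name): name is "scene" or "top" or "wrist"; returns (picture, depth): 384x512x3 uint8, blue, green, red; 384x512 float32, mm along the optical axis (not along the pixel's ray), 0 where there is no reading.
- eyes.camera_model(name): a dict with "camera_matrix" (3x3 intrinsics, pixels), "camera_from_world" (4x4, takes a point from world to camera coordinates); the wrist camera has in their place "mount" (4x4, takes a point from camera to tool coordinates, whose origin is the TCP and whose axes are the tool frame's). Camera axes: x right, y up, looking along -z (the intrinsics and any distortion apply to the point x, -y, -z); pixel columns grow to the right and rows downward; lengths in mm; the calibration is good to about 2 mm. A picture is of the moment at which its call begins: read the wrist's pose just before it. camera_model takes no time and is no camera call.
- ctrl.close_job(): hands the job in, once; it reports no verdict.
The state is a dict: "clock": time; "qpos": joint angles; "dq": joint speeds; "joint_efforts": joint torques, N m; "ee_pos": TCP position; "tool_rot": TCP orientation; "wrist_force": force on the tool from outside, world axes, zero at the start; "torque": the same for the moment, N m; "opening": finger opening in mm.
Only numpy, scipy, OpenCV 4.12 (cv2) and the standard library are available. Lean on these libraries where they do the work, as an engineer would, in place of code of your own. Each camera call takes 0.05 s, during which the arm holds its last target.

## Working session

There is one attempt and no reset: what is moved stays moved. The work goes in short steps, Python scripts to look and compute and a tool call to move; the robot and the scene stay as the last step left them, time stands still between calls to the robot, and variables do not carry over. Pictures are saved under pics/ and viewed, and the job is handed in when it is done.

Besides the shell and the picture viewer there is one more tool, called by a JSON object that holds its "name" and its "arguments", one argument or row to a line. arm_command: Moves the arm, as the interface text tells. Its arguments: {"type":"object","properties":{"deltas":{"type":"array"},"newtons":{"type":"number"}},"required":["deltas"]}

```bash
ls; mkdir -p pics; cat > h.py <<'E'
import numpy as np, cv2, pickle
from workcell import ctrl, eyes
def grab(n,f):
    s=ctrl.get_state(); im,d=eyes.get_image(n); cv2.imwrite('pics/%s.png'%f,im); m=eyes.camera_model(n)
    pickle.dump((s,im,d,m),open('pics/%s.pkl'%f,'wb')); return s,im,d,m
def load(f): return pickle.load(open('pics/%s.pkl'%f,'rb'))
def c2w(s,m):
    if 'camera_from_world' in m: return np.linalg.inv(np.array(m['camera_from_world']))
    T=np.eye(4);T[:3,:3]=s['tool_rot'];T[:3,3]=s['ee_pos'];return T@np.array(m['mount'])
def rays(s,m,uv):
    K=np.array(m['camera_matrix'],float);uv=np.array(uv,float).reshape(-1,1,2)
    dist=m.get('distortion',m.get('dist_coeffs'))
    p=cv2.undistortPoints(uv,K,None if dist is None else np.array(dist,float)).reshape(-1,2)
    d=np.c_[p[:,0],-p[:,1],-np.ones(len(p))];T=c2w(s,m);return T[:3,3],d@T[:3,:3].T
def onz(s,m,uv,z):
    o,d=rays(s,m,uv);return o+d*((z-o[2])/d[:,2])[:,None]
def dep(s,m,D,uv):
    o,d=rays(s,m,uv);return np.array([o+di*D[int(v),int(u)] for di,(u,v) in zip(d,uv)])
E
python3 - <<'E'
from h import *
s,im,d,m=grab('top','top0'); print(s); print(m)
s,im,d,m=grab('scene','scene0'); print(m)
s,im,d,m=grab('wrist','wrist0'); print(m)
E
```

```text
pics
{'clock': 0.0, 'qpos': array([ 5.86657934e+01,  9.11066615e+00,  9.15704586e+01, -7.14107660e-04,
        7.94213183e+01, -1.20378343e+01]), 'dq': array([-0.0421117 ,  0.04836329,  0.03366573, -0.08969047,  0.01934011,
        0.05183658]), 'joint_efforts': array([-1.32194427e-04, -3.85569620e+01, -3.22108269e+01,  7.01869000e-02,
        3.78841453e-02, -1.58623507e-04]), 'ee_pos': array([189.79479204, 542.29666815, 301.75320546]), 'tool_rot': array([[ 3.30451659e-01,  9.43822471e-01, -9.19330312e-04],
       [ 9.43821294e-01, -3.30452741e-01, -1.53356081e-03],
       [-1.75120437e-03, -3.60915811e-04, -9.99998402e-01]]), 'wrist_force': array([-0.88064105, -0.19018005,  0.0350237 ]), 'torque': array([-0.03757567, -0.00549123, -0.0353974 ]), 'opening': 91.93746081464242}
{'camera_matrix': array([[461.84918849,   0.        , 251.0709258 ],
       [  0.        , 461.84918849, 184.38179109],
       [  0.        ,   0.        ,   1.        ]]), 'camera_from_world': array([[ 2.71880492e-02, -9.99588068e-01,  9.19262153e-03,
        -1.13932330e+02],
       [ 9.80614122e-01,  2.845489
[... 582 characters left out ...]
02],
       [-3.24457529e-01, -6.60584270e-01,  6.77019745e-01,
        -9.36038433e+02],
       [ 0.00000000e+00,  0.00000000e+00,  0.00000000e+00,
         1.00000000e+00]])}
{'camera_matrix': array([[290.87786323,   0.        , 254.00064788],
       [  0.        , 290.87786323, 190.85717026],
       [  0.        ,   0.        ,   1.        ]]), 'mount': array([[ 9.99999969e-01, -1.55406179e-04, -1.92684497e-04,
        -1.15038527e-01],
       [-2.03516562e-04, -9.59252995e-01, -2.82548492e-01,
        -8.01665787e+01],
       [-1.40923399e-04,  2.82548522e-01, -9.59252997e-01,
        -8.22743185e+01],
       [ 0.00000000e+00,  0.00000000e+00,  0.00000000e+00,
         1.00000000e+00]])}
```

View pics/top0.png

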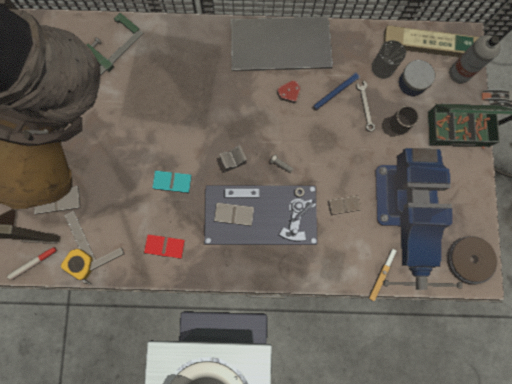

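View pics/scene0.png

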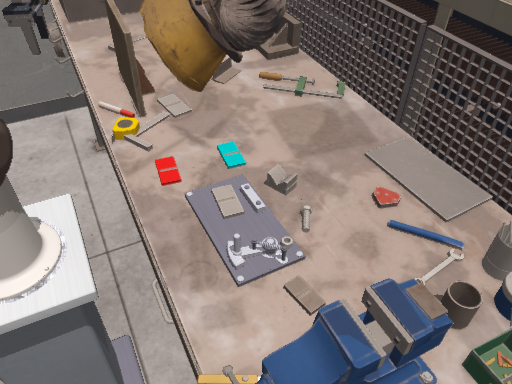

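View pics/wrist0.png

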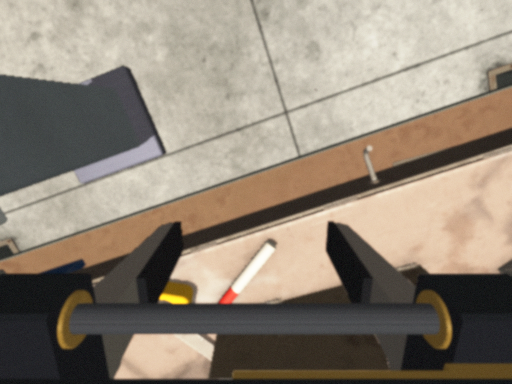

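```bash
python3 - <<'E'
from h import *
s,im,d,m=load('top0')
c=im[140:265,190:370]; cv2.imwrite('pics/topz.png',cv2.resize(c,None,fx=4.4,fy=4.4,interpolation=cv2.INTER_CUBIC))
s2,i2,d2,m2=load('scene0')
c=i2[165:290,175:315]; cv2.imwrite('pics/scz.png',cv2.resize(c,None,fx=4.5,fy=4.5,interpolation=cv2.INTER_CUBIC))
uv=[(208,240),(313,240),(312,188),(209,188),(299.5,210),(280,212),(230,215),(120,330)]
print(dep(s,m,d,uv).round(1)); print(onz(s,m,uv,12).round(1))
E
```

```text
[[ 411.8   11.2   19.5]
 [ 420.  -267.2   13.3]
 [ 560.1 -263.8   16.7]
 [ 552.9   15.5   12.1]
 [ 496.6 -228.5   33.4]
 [ 493.1 -178.6    9.3]
 [ 478.6  -44.9   29.1]
 [  78.5  444.  -827.9]]
[[ 412.3   11.8   12. ]
 [ 420.1 -267.4   12. ]
 [ 561.  -264.5   12. ]
 [ 552.9   15.5   12. ]
 [ 499.7 -230.9   12. ]
 [ 492.7 -178.4   12. ]
 [ 480.8  -44.2   12. ]
 [ 177.2  226.1   12. ]]
```

View pics/topz.png

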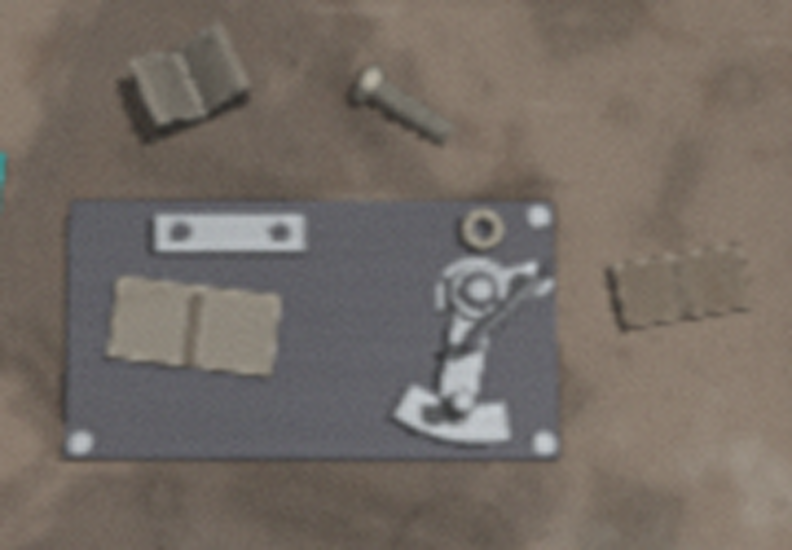

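View pics/scz.png

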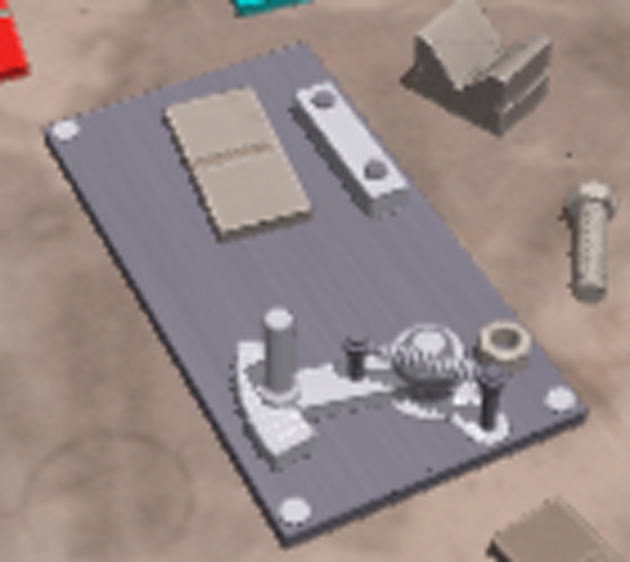

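```bash
cat > jig.py <<'E'
from h import *
s,im,d,m=load('top0'); s2,i2,d2,m2=load('scene0')
T=lambda a:np.array(a)/4.4+[190,140]
S=lambda a:np.array(a)/4.5+[175,165]
# corners order (-x,+y),( -x,-y),(+x,-y),(+x,+y)
L=np.array([[-100,150],[-100,-150],[60,-150],[60,150]],float)
def fit(P):
    lc=L-L.mean(0);pc=P-P.mean(0)
    a=np.arctan2((lc[:,0]*pc[:,1]-lc[:,1]*pc[:,0]).sum(),(lc*pc).sum())
    R=np.array([[np.cos(a),-np.sin(a)],[np.sin(a),np.cos(a)]]);t=P.mean(0)-R@L.mean(0)
    return a,R,t,P-(L@R.T+t)
E
python3 - <<'E'
from jig import *
P=onz(s,m,T([(66,458),(557,458),(553,202),(70,200)]),12)[:,:2]
a,R,t,r=fit(P);print('top',P.round(1),a,t,r.round(1))
P2=onz(s2,m2,S([(45,130),(287,540),(588,408),(305,42)]),12)[:,:2]
b=fit(P2);print('scene',P2.round(1),b[0],b[2],b[3].round(1))
def J(p): return ((np.asarray(p)[:,:2]-t)@R).round(1)
def J2(p): return ((np.asarray(p)[:,:2]-b[2])@b[1]).round(1)
print('post top',onz(s,m,T([(460,398)]),77),J(onz(s,m,T([(460,398)]),77)))
print('post sc',onz(s2,m2,S([(278,318)]),77),J2(onz(s2,m2,S([(278,318)]),77)))
print('hub',J(onz(s,m,T([(478,290)]),54)),J2(onz(s2,m2,S([(428,342)]),54)))
c=onz(s,m,T([(118,278),(281,292),(271,376),(108,357)]),22);print('coupon',c.round(1),J(c),J(c).mean(0))
c=onz(s2,m2,S([(164,107),(249,88),(312,212),(226,238)]),22);print('coupon',c.round(1),J2(c),J2(c).mean(0))
f=onz(s,m,T([(154,252),(306,252),(306,214),(154,214)]),30);print('fence',J(f))
f=onz(s,m,T([(482,230)]),25);print('nut',J(f))
E
```

```text
top [[ 401.3   19.3]
 [ 409.6 -276.9]
 [ 567.1 -274.5]
 [ 559.7   24.2]] 0.025595819258702867 [ 504.41255754 -126.48921747] [[ 0.7 -1.6]
 [ 1.3  2.1]
 [-1.1  0.4]
 [-0.9 -0.8]]
scene [[ 403.4   15.8]
 [ 411.  -280.8]
 [ 569.8 -274.2]
 [ 561.2   21.9]] 0.030398807486259657 [ 506.33271197 -128.72551238] [[ 1.5 -2.4]
 [ 0.1  0.9]
 [-1.   2.6]
 [-0.6 -1.1]]
post top [[ 437.73287261 -211.44468448   77.        ]] [[-68.8 -83.2]]
post sc [[ 438.37387159 -213.13797293   77.        ]] [[-70.5 -82.3]]
hub [[ -2.6 -97.3]] [[  -7.2 -108.3]]
coupon [[ 510.3   -8.2   22. ]
 [ 504.5 -107.5   22. ]
 [ 453.2 -102.8   22. ]
 [ 461.9   -4.1   22. ]] [[  8.9 118.1]
 [  0.6  19. ]
 [-50.6  25. ]
 [-39.3 123.4]] [-20.1    71.375]
coupon [[ 464.7   -4.9   22. ]
 [ 512.3  -10.5   22. ]
 [ 503.2 -110.8   22. ]
 [ 456.2 -108.9   22. ]] [[-37.9 125. ]
 [  9.6 118. ]
 [ -2.6  18. ]
 [-49.5  21.4]] [-20.1  70.6]
fence [[23.7 96. ]
 [24.   3.9]
 [47.4  3.9]
 [47.1 96.3]]
nut [[  38.8 -103.7]]
```

```bash
python3 - <<'E'
from jig import *
for n,(ss,ii,dd,mm) in {'top':(s,im,d,m),'scene':(s2,i2,d2,m2)}.items():
    M=np.array(mm['camera_from_world']);K=np.array(mm['camera_matrix'])
    for p in [(0,0,0),(190,542,302),(190,542,214),(100,250,500),(505,-127,12)]:
        q=M@np.r_[p,1];print(n,p,(K@[q[0]/-q[2],-q[1]/-q[2],1])[:2].round(0))
print(dep(s,m,d,[(40,80),(30,170),(60,110),(215,340)]).round(0))
print(dep(s2,m2,d2,[(190,40),(240,30),(20,240)]).round(0))
E
```

```text
top (0, 0, 0) [206. 406.]
top (190, 542, 302) [-82. 336.]
top (190, 542, 214) [-53. 331.]
top (100, 250, 500) [ 11. 422.]
top (505, -127, 12) [261. 207.]
scene (0, 0, 0) [  8. 258.]
scene (190, 542, 302) [30. 12.]
scene (190, 542, 214) [40. 45.]
scene (100, 250, 500) [-43. -34.]
scene (505, -127, 12) [248. 219.]
[[ 652.  282.  476.]
 [ 533.  380.  269.]
 [ 649.  304.  330.]
 [ 109.    6. -363.]]
[[560. 356. 233.]
 [676. 282. 269.]
 [ 48. -49.  86.]]
```

{"name": "arm_command", "arguments": {
  "deltas": [
    [0.5,1.75,-5.75,0,0,0,-0.1],
    [1,3.5,-11.5,0,0,0,-0.2],
    [1,5.25,-17.25,0,0,0,-0.3],
    [1,7,-23,0,0,0,-0.4],
    [1,8.75,-28.75,0,0,0,-0.5]
  ],
  "newtons": 20
}}

```text
clock: 0.78
ee_pos: [277.5, 253.5, 302.5]
tool_rot: [[0.744, 0.668, 0.0], [0.668, -0.744, -0.0], [0.0, 0.0, -1.0]]
wrist_force: [0.7, -0.5, -0.0]
opening: 43.6
```

{"name": "arm_command", "arguments": {
  "deltas": [
    [1,1.75,-5.75,0,0,0,-0.1],
    [1,3.5,-11.5,0,0,0,-0.2],
    [1,5.25,-17.25,0,0,0,-0.3],
    [1,7,-23,0,0,0,-0.4],
    [1,8.75,-28.75,0,0,0,-0.5]
  ]
}}

```text
clock: 1.4
ee_pos: [365.1, -34.4, 302.8]
tool_rot: [[0.974, 0.228, 0.001], [0.228, -0.974, -0.0], [0.001, 0.0, -1.0]]
wrist_force: [1.3, -0.1, 0.1]
opening: 0.6
```

{"name": "arm_command", "arguments": {
  "deltas": [
    [1,1.75,-5.75,0,0,0,-0.1],
    [1,3.5,-11.5,0,0,0,-0.2],
    [1,5.25,-17.25,0,0,0,-0.3],
    [1,6.55,-21.4,0,0,0,-0.4],
    [1,6.55,-21.4,0,0,0,-0.449]
  ]
}}

```text
clock: 2.02
ee_pos: [430.6, -248.9, 302.0]
tool_rot: [[0.976, -0.218, -0.001], [-0.218, -0.976, 0.0], [-0.001, -0.0, -1.0]]
wrist_force: [-0.6, 0.9, -0.3]
opening: 0.7
```

```bash
python3 - <<'E'
from h import *
grab('wrist','w1')
E
```

```text
(no output)
```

View pics/w1.png

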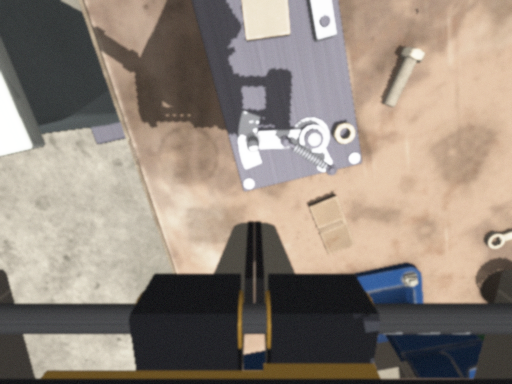

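```bash
python3 - <<'E'
from h import *
s,im,d,m=load('w1')
print(onz(s,m,[(249,184),(355,158)],12).round(1), onz(s,m,[(314,135)],54).round(1), onz(s,m,[(254,122)],77).round(1))
cv2.imwrite('pics/w1z.png',cv2.resize(im[90:200,220:370],None,fx=5,fy=5,interpolation=cv2.INTER_CUBIC))
E
```

```text
[[ 419.3 -267.1   12. ]
 [ 560.6 -263.1   12. ]] [[ 506.2 -216.7   54. ]] [[ 444. -187.   77.]]
```

View pics/w1z.png

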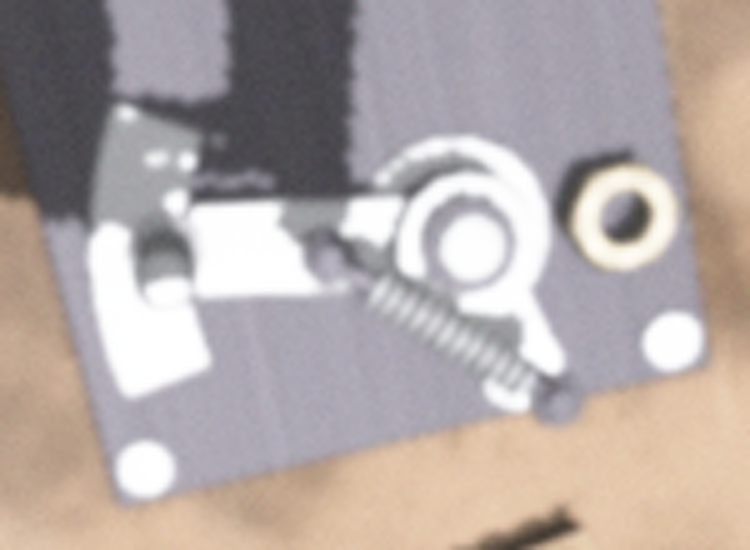

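{"name": "arm_command", "arguments": {
  "deltas": [
    [1,0,0,-5.5,0,0,0],
    [1,0,0,-11,0,0,0],
    [1,0,0,-15,0,0,0],
    [1,0,0,-16.4,0,0,0],
    [1,0,0,-16.4,0,0,0]
  ]
}}

```text
clock: 2.7
ee_pos: [430.5, -246.1, 138.7]
tool_rot: [[0.977, -0.213, -0.001], [-0.213, -0.977, 0.001], [-0.001, -0.0, -1.0]]
wrist_force: [-0.5, 0.1, 0.8]
opening: 0.2
```

```bash
python3 - <<'E'
from h import *
s,im,d,m=load('w1');print(onz(s,m,[(253.4,147)],77))
s=ctrl.get_state();print(s['ee_pos'],s['wrist_force'],s['clock'])
# path plan: finger centre behind post; world arm angle th from jig frame
p=np.array([508.1,-227.5]);P=np.array([438.,-212.3]);v=P-p;print(np.hypot(*v),np.degrees(np.arctan2(v[1],v[0])))
th0=np.arctan2(v[1],v[0])
prev=None
for a in np.arange(0,1.36,.1):
    th=th0-a; c=p+71.9*np.array([np.cos(th),np.sin(th)]); t=np.array([np.sin(th),-np.cos(th)]); f=c-17*t
    print(round(a,2),c.round(1),'finger',f.round(1),'d cm',((f-[430.5,-246.2])/10).round(2))
E
```

```text
[[ 437.76993026 -211.96089637   77.        ]]
[ 430.47807281 -246.06907797  138.70660519] [-0.53341967  0.12496622  0.77079804] 2.7
71.72900389661076 167.76576953851594
0.0 [ 437.8 -212.3] finger [ 434.2 -228.9] d cm [0.37 1.73]
0.1 [ 439.7 -205.3] finger [ 434.5 -221.5] d cm [0.4  2.47]
0.2 [ 442.3 -198.6] finger [ 435.4 -214.2] d cm [0.49 3.2 ]
0.3 [ 445.5 -192.2] finger [ 437.1 -207. ] d cm [0.66 3.92]
0.4 [ 449.3 -186.1] finger [ 439.5 -200. ] d cm [0.9  4.62]
0.5 [ 453.7 -180.4] finger [ 442.6 -193.3] d cm [1.21 5.29]
0.6 [ 458.7 -175.2] finger [ 446.4 -186.9] d cm [1.59 5.93]
0.7 [ 464.2 -170.6] finger [ 450.7 -181. ] d cm [2.02 6.52]
0.8 [ 470.1 -166.5] finger [ 455.6 -175.5] d cm [2.51 7.07]
0.9 [ 476.4 -163. ] finger [ 461.1 -170.5] d cm [3.06 7.57]
1.0 [ 483.  -160.1] finger [ 467.  -166.1] d cm [3.65 8.01]
1.1 [ 489.8 -158. ] finger [ 473.4 -162.3] d cm [4.29 8.39]
1.2 [ 496.8 -156.5] finger [ 480.  -159.1] d cm [4.95 8.71]
1.3 [ 504.  -155.7] finger [ 487.  -156.7] d cm [5.65 8.95]
```

{"name": "arm_command", "arguments": {
  "deltas": [
    [1,0.25,1.1,0,0,0,0],
    [1,0.37,1.7,0,0,0,0],
    [1,0.38,2.1,0,0,0,-0.05],
    [1,0.4,2.5,0,0,0,-0.1],
    [1,0.49,3.2,0,0,0,-0.2]
  ]
}}

```text
clock: 3.32
ee_pos: [435.4, -216.0, 140.1]
tool_rot: [[0.915, -0.405, -0.0], [-0.405, -0.914, -0.006], [0.002, 0.005, -1.0]]
wrist_force: [-5.8, -6.5, 2.0]
opening: 0.3
```

{"name": "arm_command", "arguments": {
  "deltas": [
    [1,0.17,0.72,0,0,0,-0.1],
    [1,0.41,1.42,0,0,0,-0.2],
    [1,0.72,2.09,0,0,0,-0.3],
    [1,1.1,2.73,0,0,0,-0.4],
    [1,1.53,3.32,0,0,0,-0.5]
  ]
}}

```text
clock: 3.95
ee_pos: [450.1, -180.8, 139.5]
tool_rot: [[0.608, -0.794, -0.002], [-0.794, -0.608, -0.001], [-0.001, 0.002, -1.0]]
wrist_force: [-5.2, -0.8, 3.3]
opening: 0.1
```

```bash
python3 - <<'E'
from h import *
grab('wrist','w2');print(ctrl.get_state()['wrist_force'],ctrl.get_state()['qpos'])
E
```

```text
[-4.36997947  0.22224616  2.25134793] [-3.60722346e+01  7.35398501e+00  1.13484252e+02 -7.30521947e-02
  5.92132909e+01  1.66749347e+01]
```

View pics/w2.png

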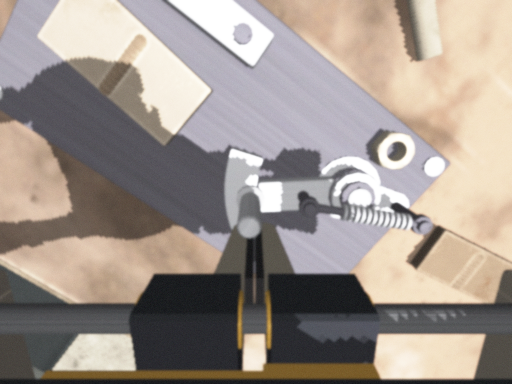

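{"name": "arm_command", "arguments": {
  "deltas": [
    [1,0.47,0.6,0,0,0,-0.1],
    [1,1.02,1.15,0,0,0,-0.2],
    [1,1.6,1.65,0,0,0,-0.3],
    [1,1.9,1.85,0,0,0,-0.35],
    [1,2.25,2.05,0,0,0,-0.4]
  ]
}}

```text
clock: 4.62
ee_pos: [473.8, -160.4, 139.5]
tool_rot: [[0.253, -0.967, 0.002], [-0.967, -0.253, -0.001], [0.001, -0.001, -1.0]]
wrist_force: [-0.6, -0.5, -0.6]
opening: 0.6
```

```bash
python3 - <<'E'
from h import *
grab('wrist','w3');print(ctrl.get_state()['wrist_force'])
E
```

```text
[0.02033765 0.41930821 0.05245246]
```

View pics/w3.png

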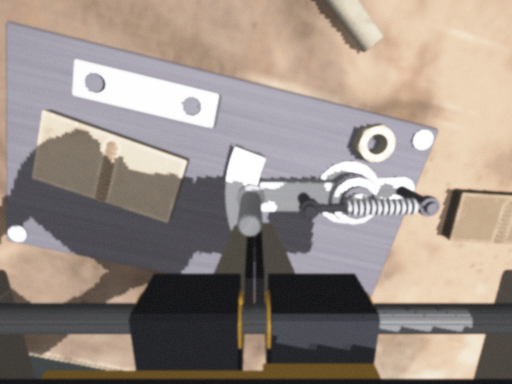

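{"name": "arm_command", "arguments": {
  "deltas": [
    [1,0.2,0.08,0,0,0,-0.03],
    [1,0.4,0.15,0,0,0,-0.06],
    [1,0.55,0.2,0,0,0,-0.08],
    [1,0.55,0.2,0,0,0,-0.08],
    [1,0.55,0.2,0,0,0,-0.08]
  ]
}}

```text
clock: 5.3
ee_pos: [478.7, -158.6, 138.7]
tool_rot: [[0.175, -0.985, -0.0], [-0.985, -0.175, 0.0], [-0.0, 0.0, -1.0]]
wrist_force: [-1.3, -0.2, -0.5]
opening: 0.4
```

```bash
python3 - <<'E'
from h import *
grab('wrist','w4');print(ctrl.get_state()['wrist_force'])
E
```

```text
[ 0.54536983 -0.28407551 -1.19096689]
```

View pics/w4.png

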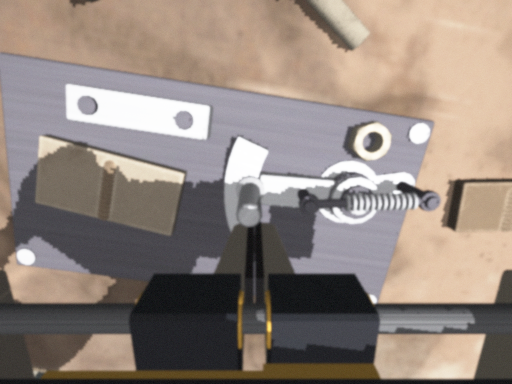

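{"name": "arm_command", "arguments": {
  "deltas": [
    [1,0.2,0.05,0,0,0,-0.03],
    [1,0.4,0.1,0,0,0,-0.06],
    [1,0.5,0.1,0,0,0,-0.08],
    [1,0.5,0.1,0,0,0,-0.08],
    [1,0.5,0.1,0,0,0,-0.08]
  ]
}}

```text
clock: 5.98
ee_pos: [483.7, -157.6, 138.7]
tool_rot: [[0.096, -0.995, -0.0], [-0.995, -0.096, 0.0], [-0.0, 0.0, -1.0]]
wrist_force: [-0.1, 0.9, 0.3]
opening: 0.7
```

```bash
python3 - <<'E'
from h import *
s,im,d,m=grab('wrist','w5');print(ctrl.get_state()['wrist_force'])
cv2.imwrite('pics/w5z.png',cv2.resize(im[110:270,200:450],None,fx=3.2,fy=3.2,interpolation=cv2.INTER_CUBIC))
E
```

```text
[ 0.13325951  0.24487435 -0.21488175]
```

View pics/w5z.png

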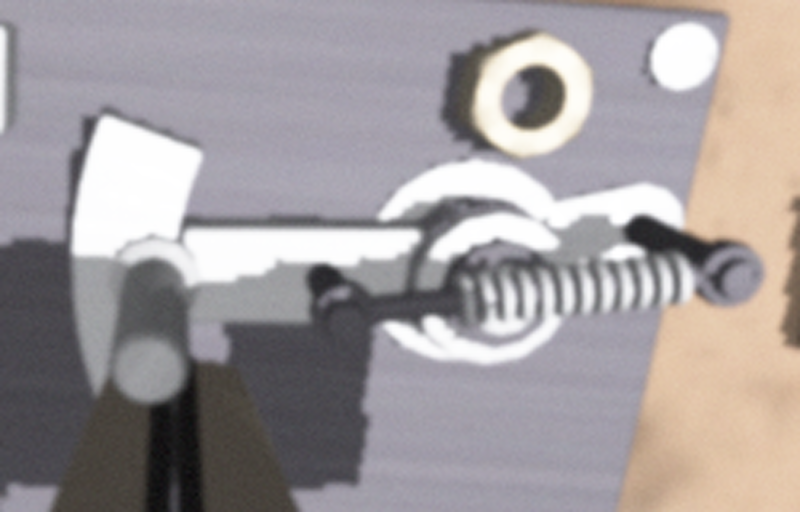

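```bash
python3 - <<'E'
from h import *
s,im,d,m=load('w5');print(onz(s,m,[(246.9,225.6)],77))
s,im,d,m=load('w4');print(onz(s,m,[(248,211)],77))
s,im,d,m=load('w3');print(onz(s,m,[(249,223)],77))
s,im,d,m=grab('top','top5')
cv2.imwrite('pics/t5z.png',cv2.resize(im[140:265,190:370],None,fx=4.4,fy=4.4,interpolation=cv2.INTER_CUBIC))
E
```

```text
[[ 501.06007597 -152.10286789   77.        ]]
[[ 503.82263402 -150.91008978   77.        ]]
[[ 491.57418045 -153.01649682   77.        ]]
```

{"name": "arm_command", "arguments": {
  "deltas": [
    [1,0.1,0,0,0,0,0],
    [1,0.2,0,0,0,0,0],
    [1,0.3,0,0,0,0,0],
    [1,0.3,0,0,0,0,0],
    [1,0.3,0,0,0,0,0]
  ]
}}

```text
clock: 6.7
ee_pos: [485.7, -157.6, 138.5]
tool_rot: [[0.096, -0.995, -0.003], [-0.995, -0.096, 0.0], [-0.001, 0.003, -1.0]]
wrist_force: [-5.7, -0.2, 3.4]
opening: 0.2
```

{"name": "arm_command", "arguments": {
  "deltas": [
    [1,-2,0,0,0,0,0],
    [1,-5.5,1,0,0,0,-0.068],
    [1,-5.5,5.5,0,0,0,-0.068],
    [1,-5.5,8.3,0,0,0,-0.068],
    [1,-5.5,8.3,0,0,0,-0.068]
  ]
}}

```text
clock: 7.32
ee_pos: [431.7, -73.4, 138.7]
tool_rot: [[0.03, -1.0, 0.0], [-1.0, -0.03, 0.0], [-0.0, -0.0, -1.0]]
wrist_force: [0.2, -0.4, 0.5]
opening: 0.5
```

```bash
python3 - <<'E'
from h import *
s,im,d,m=grab('wrist','w6');print(s['ee_pos'],s['wrist_force'])
s,im,d,m=grab('top','t6')
cv2.imwrite('pics/t6z.png',cv2.resize(im[140:265,190:370],None,fx=4.4,fy=4.4,interpolation=cv2.INTER_CUBIC))
E
```

```text
[431.68731663 -73.3967711  138.65659968] [ 0.21437662 -0.44072333  0.5140181 ]
```

View pics/w6.png

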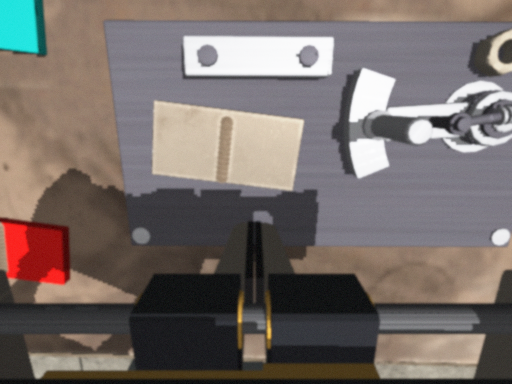

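View pics/t6z.png

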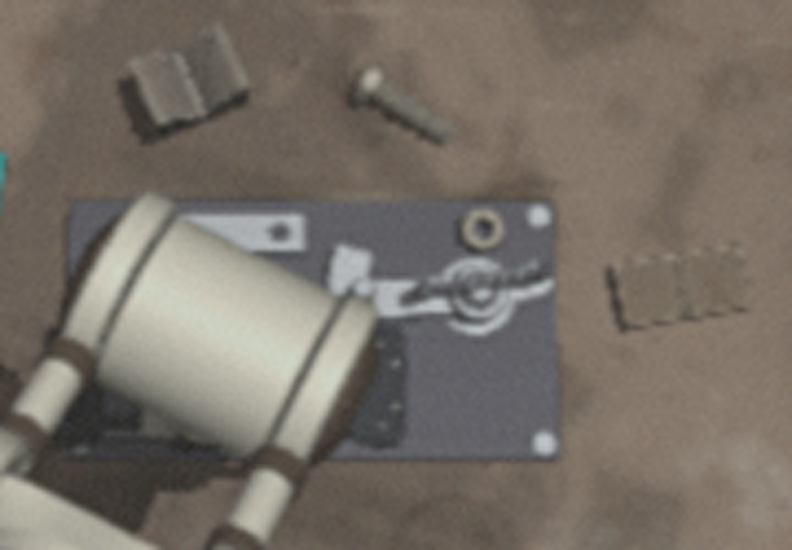

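```bash
cat > jw.py <<'E'
from h import *
o=np.array([505.3,-127.5]);a=0.028;R=np.array([[np.cos(a),-np.sin(a)],[np.sin(a),np.cos(a)]])
def J(p): return ((np.asarray(p)[:,:2]-o)@R).round(1)
E
python3 - <<'E'
from jw import *
s,im,d,m=load('w6')
print('coupon',J(onz(s,m,[(153,101),(303,120),(292,189),(153,174)],22)))
print('fence top front',J(onz(s,m,[(184,76),(332,76)],30)),'back',J(onz(s,m,[(184,37),(332,38)],30)))
print('plate +x edge',J(onz(s,m,[(106,21)],12)),'bolts',J(onz(s,m,[(141,235),(501,237)],14)))
print('post',J(onz(s,m,[(418,132)],77)),'shoe',J(onz(s,m,[(349,125),(363,70),(358,177)],26)))
E
```

```text
coupon [[ 10.  122.4]
 [ -1.8  23.7]
 [-49.6  29.2]
 [-38.9 127. ]]
fence top front [[24.6 99.3]
 [24.8  8.6]] back [[46.2 97.9]
 [45.9 10.2]]
plate +x edge [[ 59.  151.1]] bolts [[ -89.3  143.8]
 [ -90.2 -135.9]]
post [[ -4.8 -23.5]] shoe [[ -4.7  -5.9]
 [ 28.8 -11.4]
 [-39.7 -15.4]]
```

{"name": "arm_command", "arguments": {
  "deltas": [
    [1,0,0,-1.5,0,0,0],
    [1,0,0,-3,0,0,0],
    [1,0,0,-3.4,0,0,0],
    [1,0,0,-3.5,0,0,0],
    [1,0,0,-3.5,0,0,0]
  ]
}}

```text
clock: 8.05
ee_pos: [431.9, -74.8, 103.9]
tool_rot: [[0.028, -1.0, 0.0], [-1.0, -0.028, -0.0], [0.0, -0.0, -1.0]]
wrist_force: [-0.1, -0.6, 0.5]
opening: 0.6
```

{"name": "arm_command", "arguments": {
  "deltas": [
    [1,0.6,0,0,0,0,0],
    [1,1.1,0,0,0,0,0],
    [1,1.5,0,0,0,0,0],
    [1,1.8,0,0,0,0,0],
    [1,2.0,0,0,0,0,0]
  ]
}}

```text
clock: 8.68
ee_pos: [451.5, -74.7, 103.6]
tool_rot: [[0.028, -1.0, -0.001], [-1.0, -0.028, -0.0], [0.0, 0.001, -1.0]]
wrist_force: [-4.8, -2.1, 3.4]
opening: 0.5
```

{"name": "arm_command", "arguments": {
  "deltas": [
    [1,0.4,0,0,0,0,0],
    [1,0.8,0,0,0,0,0],
    [1,1.1,0,0,0,0,0],
    [1,1.3,0,0,0,0,0],
    [1,1.4,0,0,0,0,0]
  ]
}}

```text
clock: 9.3
ee_pos: [465.8, -74.5, 103.6]
tool_rot: [[0.028, -1.0, 0.0], [-1.0, -0.028, 0.0], [-0.0, -0.0, -1.0]]
wrist_force: [-1.3, -0.6, -0.9]
opening: 0.6
```

{"name": "arm_command", "arguments": {
  "deltas": [
    [1,0.1,0,0,0,0,0],
    [1,0.2,0,0,0,0,0],
    [1,0.25,0,0,0,0,0],
    [1,0.3,0,0,0,0,0],
    [1,0.3,0,0,0,0,0]
  ]
}}

```text
clock: 9.93
ee_pos: [467.3, -74.5, 103.5]
tool_rot: [[0.029, -1.0, -0.005], [-1.0, -0.029, 0.0], [-0.001, 0.004, -1.0]]
wrist_force: [-8.4, -0.8, 5.8]
opening: 0.1
```

```bash
python3 - <<'E'
from h import *
s,im,d,m=grab('wrist','w7');print(s['ee_pos'],s['wrist_force'])
E
```

```text
[467.2891826  -74.54970368 103.45202897] [-8.39919125 -0.84503798  5.82554206]
```

View pics/w7.png

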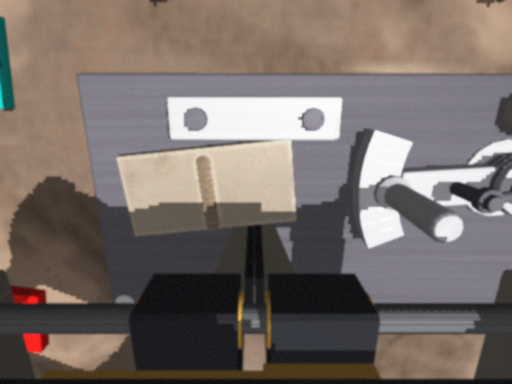

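{"name": "arm_command", "arguments": {
  "deltas": [
    [1,-1.2,0,0,0,0,0],
    [1,-2.2,0.5,0,0,0,0],
    [1,-2.2,3,0,0,0,0],
    [1,-1.4,3,0,0,0,0],
    [1,-1,3,0,0,0,0]
  ]
}}

```text
clock: 10.6
ee_pos: [459.6, -45.0, 104.1]
tool_rot: [[0.028, -1.0, 0.002], [-1.0, -0.028, -0.001], [0.001, -0.002, -1.0]]
wrist_force: [0.4, 0.0, 0.1]
opening: 0.6
```

{"name": "arm_command", "arguments": {
  "deltas": [
    [1,0.3,0,0,0,0,0],
    [1,0.6,0,0,0,0,0],
    [1,0.8,0,0,0,0,0],
    [1,0.9,0,0,0,0,0],
    [1,1.0,0,0,0,0,0]
  ]
}}

```text
clock: 11.22
ee_pos: [465.5, -44.4, 102.9]
tool_rot: [[0.029, -1.0, -0.011], [-1.0, -0.029, 0.002], [-0.002, 0.011, -1.0]]
wrist_force: [-16.1, -0.2, 13.8]
opening: 0.3
```

```bash
python3 - <<'E'
from h import *
s,im,d,m=grab('wrist','w8');print(s['ee_pos'],s['wrist_force'])
E
```

```text
[465.4588657  -44.3641438  102.85692959] [-16.06491702  -0.15577396  13.81895031]
```

View pics/w8.png

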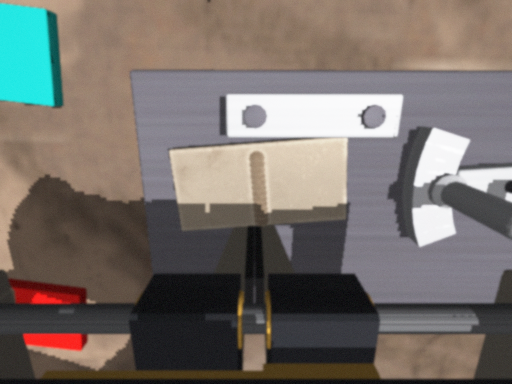

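{"name": "arm_command", "arguments": {
  "deltas": [
    [1,-0.5,0,0,0,0,0],
    [1,-0.9,0,0.1,0,0,0],
    [1,-0.6,0,0.2,0,0,0],
    [1,-0.4,0,0.25,0,0,0],
    [1,-0.3,0,0.25,0,0,0]
  ]
}}

```text
clock: 11.9
ee_pos: [465.0, -44.6, 105.9]
tool_rot: [[0.028, -1.0, -0.003], [-1.0, -0.028, 0.0], [-0.0, 0.003, -1.0]]
wrist_force: [-7.2, -1.8, 4.6]
opening: 0.8
```

{"name": "arm_command", "arguments": {
  "deltas": [
    [1,0.1,0,0.02,0,0,0],
    [1,0.2,0,0.05,0,0,0],
    [1,0.3,0,0.08,0,0,0],
    [1,0.3,0,0.1,0,0,0],
    [1,0.3,0,0.1,0,0,0]
  ]
}}

```text
clock: 12.52
ee_pos: [467.0, -43.7, 106.1]
tool_rot: [[0.028, -1.0, -0.005], [-1.0, -0.028, 0.002], [-0.002, 0.005, -1.0]]
wrist_force: [-5.8, 2.8, 1.5]
opening: 0.4
```

{"name": "arm_command", "arguments": {
  "deltas": [
    [1,0.1,0,0.0,0,0,0],
    [1,0.15,0,0.02,0,0,0],
    [1,0.2,0,0.04,0,0,0],
    [1,0.25,0,0.05,0,0,0],
    [1,0.25,0,0.05,0,0,0]
  ]
}}

```text
clock: 13.15
ee_pos: [469.0, -43.4, 106.2]
tool_rot: [[0.028, -1.0, -0.006], [-1.0, -0.028, 0.003], [-0.003, 0.006, -1.0]]
wrist_force: [-6.3, 3.3, -1.0]
opening: 0.9
```

```bash
python3 - <<'E'
from h import *
s,im,d,m=grab('wrist','w9');print(s['ee_pos'],s['wrist_force'])
cv2.imwrite('pics/w9z.png',cv2.resize(im[60:260,120:420],None,fx=2.6,fy=2.6,interpolation=cv2.INTER_CUBIC))
E
```

```text
[468.97249998 -43.38060786 106.18489059] [-6.2930829   3.30156767 -0.97503116]
```

View pics/w9z.png

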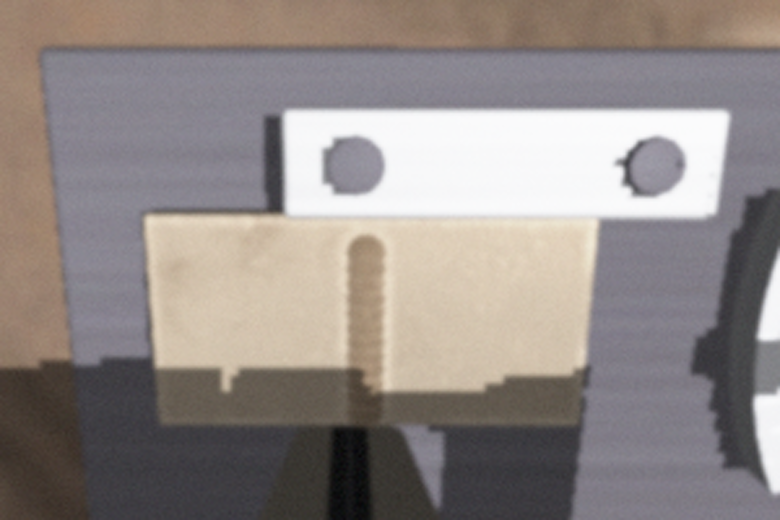

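```bash
python3 - <<'E'
from jw import *
s,im,d,m=load('w9')
f=lambda a:np.array(a)/2.6+[120,60]
print('coupon',J(onz(s,m,f([(147,213),(598,220),(580,424),(160,425)]),22)))
print('fence',J(onz(s,m,f([(288,214),(722,217)]),30)))
print('shoe',J(onz(s,m,f([(755,370)]),26)))
E
```

```text
coupon [[ 25.1 129.3]
 [ 23.6  30.9]
 [-24.5  30.5]
 [-24.9 130.1]]
fence [[25.9 97.9]
 [25.3  7.8]]
shoe [[-9.6 -6.5]]
```

{"name": "arm_command", "arguments": {
  "deltas": [
    [1,-1.5,0,0,0,0,0],
    [1,-2,0,4,0,0,0.1],
    [1,-1,2.5,5,0,0,0.25],
    [1,1.5,6,5,0,0,0.42],
    [1,3,7.3,5,0,0,0.6]
  ]
}}

```text
clock: 13.82
ee_pos: [502.7, 29.8, 158.4]
tool_rot: [[0.593, -0.805, 0.003], [-0.805, -0.593, 0.0], [0.002, -0.002, -1.0]]
wrist_force: [-0.3, 0.0, -0.0]
opening: 0.3
```

{"name": "arm_command", "arguments": {
  "deltas": [
    [1,0,0,0,0,0,0.17],
    [1,0,0,0,0,0,0.34],
    [1,0,0,0,0,0,0.51],
    [1,0,0,0,0,0,0.68],
    [1,0,0,0,0,0,0.85]
  ]
}}

```text
clock: 14.45
ee_pos: [501.9, 28.4, 157.9]
tool_rot: [[0.996, -0.087, 0.002], [-0.087, -0.996, 0.0], [0.002, -0.0, -1.0]]
wrist_force: [-0.1, -0.2, -1.2]
opening: 0.7
```

{"name": "arm_command", "arguments": {
  "deltas": [
    [1,0,0,-1,0,0,0.12],
    [1,0,0,-3,0,0,0.12],
    [1,0,0,-4.5,0,0,0.12],
    [1,0,0,-5.1,0,0,0.12],
    [1,0,0,-5.1,0,0,0.12]
  ]
}}

```text
clock: 15.08
ee_pos: [501.2, 28.4, 106.5]
tool_rot: [[1.0, 0.027, -0.0], [0.027, -1.0, 0.0], [-0.0, -0.0, -1.0]]
wrist_force: [-0.4, -0.2, 0.4]
opening: 0.6
```

```bash
python3 - <<'E'
from h import *
s,im,d,m=grab('wrist','w10');print(s['ee_pos'],s['wrist_force'])
s,im,d,m=grab('scene','s10')
cv2.imwrite('pics/s10z.png',cv2.resize(im[120:290,150:330],None,fx=3.5,fy=3.5,interpolation=cv2.INTER_CUBIC))
E
```

```text
[501.21544304  28.39357163 106.47150892] [-0.42135591 -0.17407332  0.42351567]
```

View pics/s10z.png

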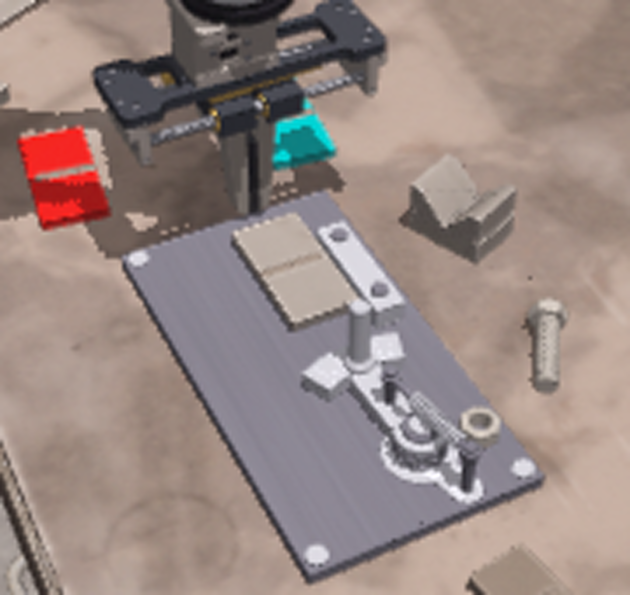

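View pics/w10.png

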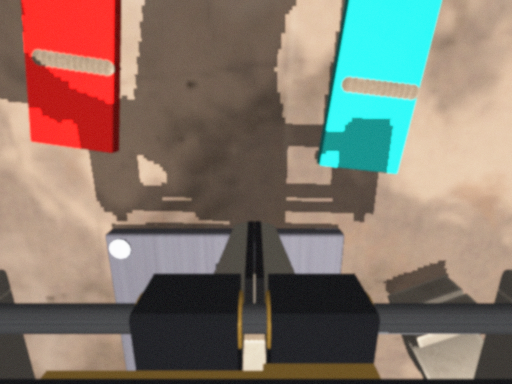

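{"name": "arm_command", "arguments": {
  "deltas": [
    [1,0.03,-1,0,0,0,0],
    [1,0.05,-1.7,0,0,0,0],
    [1,0.06,-2.2,0,0,0,0],
    [1,0.08,-2.7,0,0,0,0],
    [1,0.09,-3.2,0,0,0,0]
  ]
}}

```text
clock: 15.8
ee_pos: [502.4, -3.5, 107.1]
tool_rot: [[1.0, 0.027, 0.001], [0.027, -1.0, 0.001], [0.001, -0.001, -1.0]]
wrist_force: [0.5, 4.6, 3.7]
opening: 0.2
```

{"name": "arm_command", "arguments": {
  "deltas": [
    [1,0.01,-0.4,0,0,0,0],
    [1,0.02,-0.8,0,0,0,0],
    [1,0.03,-1.2,0,0,0,0],
    [1,0.04,-1.5,0,0,0,0],
    [1,0.04,-1.7,0,0,0,0]
  ]
}}

```text
clock: 16.42
ee_pos: [502.8, -20.5, 107.1]
tool_rot: [[1.0, 0.027, 0.001], [0.027, -1.0, 0.001], [0.001, -0.001, -1.0]]
wrist_force: [-0.2, 4.9, 3.9]
opening: 0.2
```

{"name": "arm_command", "arguments": {
  "deltas": [
    [1,0.01,-0.1,0,0,0,0],
    [1,0.01,-0.2,0,0,0,0],
    [1,0.01,-0.3,0,0,0,0],
    [1,0.01,-0.4,0,0,0,0],
    [1,0.01,-0.5,0,0,0,0]
  ]
}}

```text
clock: 17.05
ee_pos: [502.8, -24.4, 107.1]
tool_rot: [[1.0, 0.026, 0.001], [0.026, -1.0, 0.003], [0.001, -0.003, -1.0]]
wrist_force: [0.7, 11.3, 4.9]
opening: 0.3
```

```bash
python3 - <<'E'
from h import *
s,im,d,m=grab('scene','s11');print(s['ee_pos'],s['wrist_force'])
cv2.imwrite('pics/s11z.png',cv2.resize(im[160:270,190:310],None,fx=5,fy=5,interpolation=cv2.INTER_CUBIC))
E
```

```text
[502.83433001 -24.35117461 107.08163973] [ 0.68449871 11.26229164  4.89642981]
```

View pics/s11z.png

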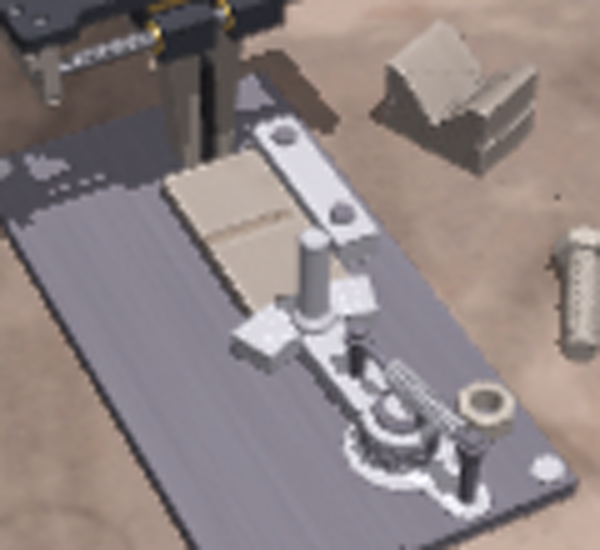

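{"name": "arm_command", "arguments": {
  "deltas": [
    [1,0,-0.05,0,0,0,0],
    [1,0,-0.1,0,0,0,0],
    [1,0,-0.1,0,0,0,0],
    [1,0,-0.1,0,0,0,0],
    [1,0,-0.1,0,0,0,0]
  ]
}}

```text
clock: 17.73
ee_pos: [502.8, -24.6, 107.1]
tool_rot: [[1.0, 0.026, 0.0], [0.026, -1.0, 0.005], [0.001, -0.005, -1.0]]
wrist_force: [1.4, 13.4, 6.0]
opening: 0.5
```

{"name": "arm_command", "arguments": {
  "deltas": [
    [1,0,1,0,0,0,0],
    [1,0,2.5,1,0,0,0],
    [1,0,2.5,6,0,0,-0.1],
    [1,-1.5,-1,8,0,0,-0.27],
    [1,-4,-4,9,0,0,-0.44]
  ]
}}

```text
clock: 18.35
ee_pos: [463.4, -67.5, 199.1]
tool_rot: [[0.914, -0.405, 0.004], [-0.405, -0.914, -0.003], [0.004, 0.001, -1.0]]
wrist_force: [-0.2, -0.9, -0.5]
opening: 0.1
```

{"name": "arm_command", "arguments": {
  "deltas": [
    [1,-1.5,-2.3,0,0,0,-0.17],
    [1,-1.5,-2.3,0,0,0,-0.34],
    [1,-1.5,-2.3,0,0,0,-0.51],
    [1,-1.5,-2.3,0,0,0,-0.68],
    [1,-1.5,-2.3,0,0,0,-0.85]
  ]
}}

```text
clock: 18.98
ee_pos: [447.6, -89.4, 197.2]
tool_rot: [[0.298, -0.955, 0.0], [-0.955, -0.298, -0.001], [0.001, 0.0, -1.0]]
wrist_force: [0.2, -0.3, -0.4]
opening: 0.4
```

{"name": "arm_command", "arguments": {
  "deltas": [
    [1,0,0,0,0,0,-0.17],
    [1,0,0,0,0,0,-0.28],
    [1,0,0,0,0,0,-0.28],
    [1,0,0,0,0,0,-0.28],
    [1,0,0,0,0,0,-0.28]
  ]
}}

```text
clock: 19.6
ee_pos: [447.6, -89.6, 196.8]
tool_rot: [[0.029, -1.0, 0.0], [-1.0, -0.029, -0.0], [0.0, -0.0, -1.0]]
wrist_force: [-0.1, -0.0, -0.7]
opening: 0.2
```

```bash
python3 - <<'E'
from h import *
s,im,d,m=grab('wrist','w12');print(s['ee_pos'],s['wrist_force'])
cv2.imwrite('pics/w12z.png',cv2.resize(im[80:260,130:430],None,fx=2.6,fy=2.6,interpolation=cv2.INTER_CUBIC))
E
```

```text
[447.63253659 -89.5501608  196.80450694] [-0.14962243 -0.03421348 -0.68277983]
```

View pics/w12z.png

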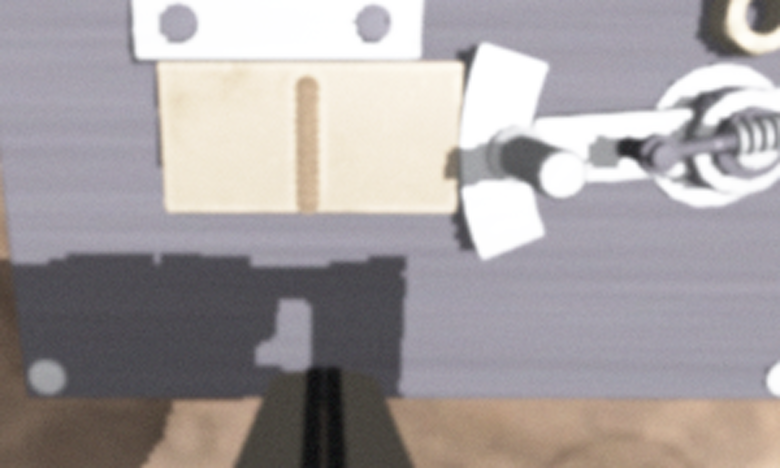

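```bash
python3 - <<'E'
from jw import *
s,im,d,m=load('w12')
f=lambda a:np.array(a)/2.6+[130,80]
P=J(onz(s,m,f([(158,62),(464,62),(458,213),(167,212)]),22));print('coupon',P,P.mean(0))
print('fence',J(onz(s,m,f([(135,59),(421,59)]),30)),'shoe',J(onz(s,m,f([(461,150)]),26)))
E
```

```text
coupon [[ 24.1  93.2]
 [ 24.2  -6.5]
 [-25.6  -7.1]
 [-25.3  93. ]] [-0.65 43.15]
fence [[25.  98.7]
 [25.1  8.5]] shoe [[-3.7 -6.3]]
```

{"name": "arm_command", "arguments": {
  "deltas": [
    [1,0,0.4,-5,0,0,0],
    [1,0,0.4,-8,0,0,0],
    [1,0,0.4,-9,0,0,0],
    [1,0.8,0.4,-9,0,0,0],
    [1,1.6,0.4,-9,0,0,0]
  ]
}}

```text
clock: 20.27
ee_pos: [465.4, -86.2, 108.2]
tool_rot: [[0.028, -1.0, 0.003], [-1.0, -0.028, -0.001], [0.001, -0.003, -1.0]]
wrist_force: [-0.5, 0.1, 0.2]
opening: 0.6
```

{"name": "arm_command", "arguments": {
  "deltas": [
    [1,0.15,0,0,0,0,0],
    [1,0.3,0,0,0,0,0],
    [1,0.45,0,0.02,0,0,0],
    [1,0.6,0,0.04,0,0,0],
    [1,0.7,0,0.06,0,0,0]
  ]
}}

```text
clock: 20.9
ee_pos: [469.7, -85.5, 107.0]
tool_rot: [[0.028, -1.0, -0.003], [-1.0, -0.028, 0.0], [-0.0, 0.003, -1.0]]
wrist_force: [-4.9, -0.9, 3.0]
opening: 0.6
```

{"name": "arm_command", "arguments": {
  "deltas": [
    [1,0.05,0,0.02,0,0,0],
    [1,0.1,0,0.05,0,0,0],
    [1,0.15,0,0.1,0,0,0],
    [1,0.15,0,0.1,0,0,0],
    [1,0.15,0,0.1,0,0,0]
  ]
}}

```text
clock: 21.52
ee_pos: [470.1, -85.5, 107.2]
tool_rot: [[0.028, -1.0, -0.005], [-1.0, -0.028, 0.001], [-0.001, 0.005, -1.0]]
wrist_force: [-7.0, -1.9, 0.5]
opening: 0.8
```

{"name": "arm_command", "arguments": {
  "deltas": [
    [1,0.05,0,0.02,0,0,0],
    [1,0.1,0,0.04,0,0,0],
    [1,0.15,0,0.06,0,0,0],
    [1,0.15,0,0.06,0,0,0],
    [1,0.15,0,0.06,0,0,0]
  ]
}}

```text
clock: 22.15
ee_pos: [470.5, -85.4, 107.2]
tool_rot: [[0.029, -1.0, -0.009], [-1.0, -0.029, 0.001], [-0.001, 0.008, -1.0]]
wrist_force: [-9.3, -3.3, -0.2]
opening: 0.6
```

{"name": "arm_command", "arguments": {
  "deltas": [
    [1,-1,0,0,0,0,0],
    [1,-2.5,0,0.5,0,0,0],
    [1,-2.5,0,5,0,0,0],
    [1,-2.5,0,9,0,0,0],
    [1,-2.5,0,9,0,0,0]
  ]
}}

```text
clock: 22.78
ee_pos: [450.9, -86.6, 202.6]
tool_rot: [[0.028, -1.0, 0.009], [-1.0, -0.028, -0.004], [0.004, -0.009, -1.0]]
wrist_force: [-0.7, -0.5, -0.2]
opening: 0.4
```

```bash
python3 - <<'E'
from h import *
s,im,d,m=grab('wrist','w13');print(s['ee_pos'],s['wrist_force'])
cv2.imwrite('pics/w13z.png',cv2.resize(im[80:260,130:430],None,fx=2.6,fy=2.6,interpolation=cv2.INTER_CUBIC))
E
```

```text
[450.90297584 -86.57920907 202.62827608] [-0.66801333 -0.45591141 -0.2062056 ]
```

View pics/w13z.png

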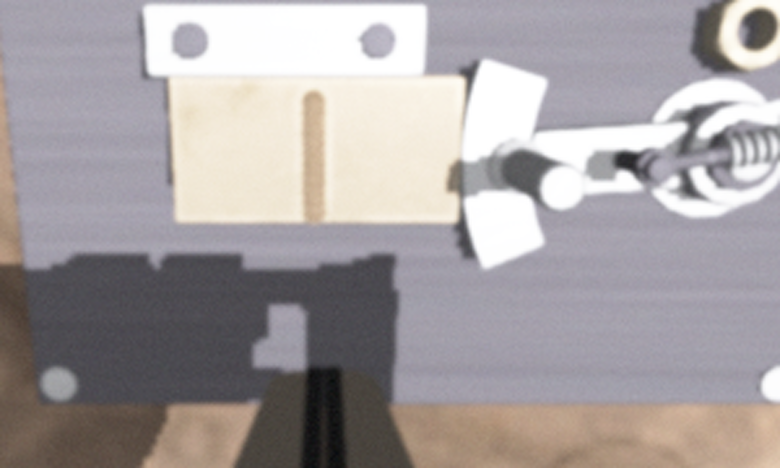

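{"name": "arm_command", "arguments": {
  "deltas": [
    [1,1.5,2,0,0,0,0.17],
    [1,3,5,0,0,0,0.34],
    [1,5,8,0,0,0,0.51],
    [1,5.35,8.6,0,0,0,0.68],
    [1,5.35,8.6,0,0,0,0.85]
  ]
}}

```text
clock: 23.45
ee_pos: [501.5, 1.4, 196.9]
tool_rot: [[0.774, -0.633, -0.003], [-0.633, -0.774, 0.001], [-0.003, 0.001, -1.0]]
wrist_force: [-0.3, 0.1, 0.1]
opening: 0.2
```

{"name": "arm_command", "arguments": {
  "deltas": [
    [1,0,0,0,0,0,0.17],
    [1,0,0,0,0,0,0.34],
    [1,0,0,-1,0,0,0.51],
    [1,0,0,-3,0,0,0.68],
    [1,0,0,-5,0,0,0.72]
  ]
}}

```text
clock: 24.08
ee_pos: [501.1, 0.7, 146.6]
tool_rot: [[1.0, 0.029, -0.002], [0.029, -1.0, 0.001], [-0.002, -0.001, -1.0]]
wrist_force: [0.4, 0.2, -0.6]
opening: 0.0
```

{"name": "arm_command", "arguments": {
  "deltas": [
    [1,0,0,-3,0,0,0],
    [1,0,0,-4.1,0,0,0],
    [1,0,0,-4.1,0,0,0],
    [1,0.02,-0.7,-4.1,0,0,0],
    [1,0.04,-1.4,-4.1,0,0,0]
  ]
}}

```text
clock: 24.7
ee_pos: [503.3, -14.3, 108.9]
tool_rot: [[1.0, 0.027, 0.002], [0.027, -1.0, -0.001], [0.002, 0.001, -1.0]]
wrist_force: [0.1, 1.2, 0.1]
opening: 0.5
```

{"name": "arm_command", "arguments": {
  "deltas": [
    [1,0,-0.3,0,0,0,0],
    [1,0.01,-0.6,0,0,0,0],
    [1,0.02,-0.8,0,0,0,0],
    [1,0.02,-1.0,0,0,0,0],
    [1,0.02,-1.1,0,0,0,0]
  ]
}}

```text
clock: 25.32
ee_pos: [502.6, -23.9, 107.8]
tool_rot: [[1.0, 0.026, -0.0], [0.026, -1.0, 0.002], [-0.0, -0.002, -1.0]]
wrist_force: [0.5, 5.8, 1.3]
opening: 0.7
```

{"name": "arm_command", "arguments": {
  "deltas": [
    [1,0,-0.05,0,0,0,0],
    [1,0,-0.1,0,0,0,0],
    [1,0,-0.15,0,0,0,0],
    [1,0,-0.15,0,0,0,0],
    [1,0,-0.15,0,0,0,0]
  ]
}}

```text
clock: 25.95
ee_pos: [502.6, -24.4, 107.8]
tool_rot: [[1.0, 0.026, -0.0], [0.026, -1.0, 0.004], [-0.0, -0.004, -1.0]]
wrist_force: [-0.3, 8.3, 2.3]
opening: 0.2
```

{"name": "arm_command", "arguments": {
  "deltas": [
    [1,0,1,0,0,0,0],
    [1,0,3,0.5,0,0,0],
    [1,0,4,5,0,0,0],
    [1,-5,6,10,0,0,0],
    [1,-10,8,14,0,0,0]
  ]
}}

```text
clock: 26.58
ee_pos: [413.5, 49.6, 240.0]
tool_rot: [[1.0, 0.027, 0.001], [0.027, -1.0, -0.001], [0.001, 0.001, -1.0]]
wrist_force: [0.2, 0.6, 0.7]
opening: 0.3
```

{"name": "arm_command", "arguments": {
  "deltas": [
    [1,-4,5,0,0,0,0],
    [1,-8,10,0,0,0,0],
    [1,-10,15,0,0,0,0],
    [1,-10,18,0,0,0,0],
    [1,-10,18,0,0,0,0]
  ]
}}

```text
clock: 27.2
ee_pos: [313.6, 230.5, 238.5]
tool_rot: [[1.0, 0.031, 0.0], [0.031, -1.0, -0.001], [0.0, 0.001, -1.0]]
wrist_force: [-0.1, -0.4, -0.2]
opening: 0.1
```

```bash
python3 - <<'E'
from h import *
s,im,d,m=grab('scene','s14');print(s['ee_pos'],s['wrist_force'])
a=cv2.resize(im[150:280,180:315],None,fx=4.4,fy=4.4,interpolation=cv2.INTER_CUBIC);cv2.imwrite('pics/s14z.png',a)
s,im,d,m=grab('top','t14')
cv2.imwrite('pics/t14z.png',cv2.resize(im[140:265,190:370],None,fx=4.4,fy=4.4,interpolation=cv2.INTER_CUBIC))
E
```

```text
[313.60166229 230.50908135 238.52657986] [-0.13766519 -0.41171717 -0.15291909]
```

View pics/s14z.png

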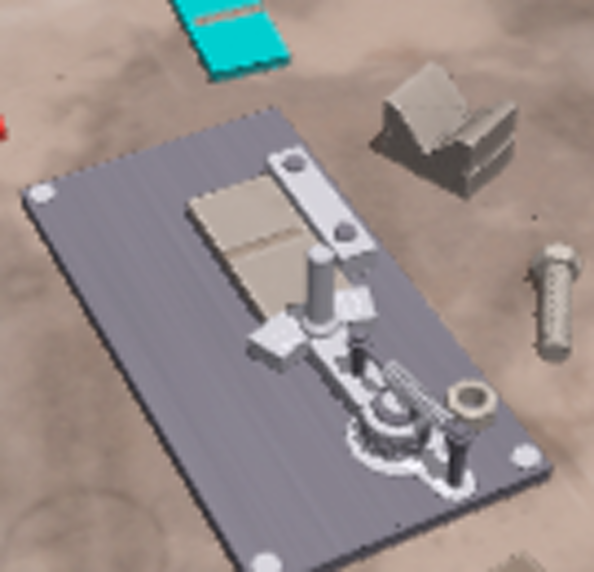

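View pics/t14z.png

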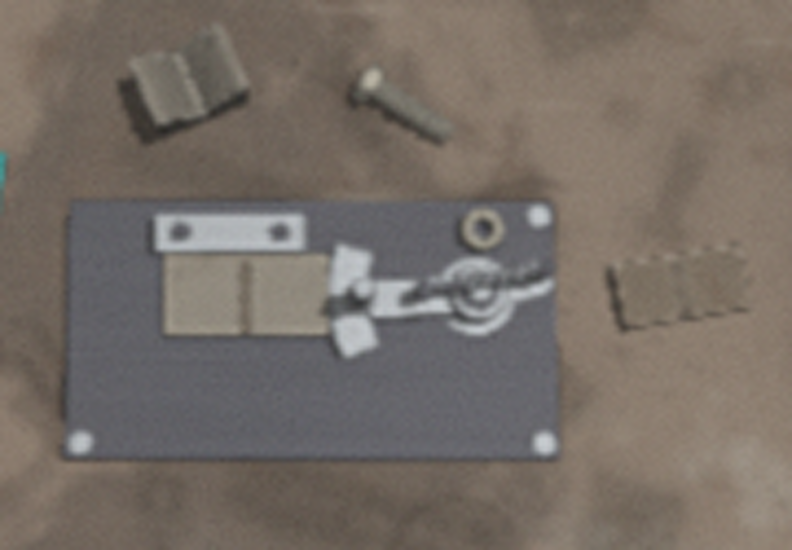

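```bash
python3 - <<'E'
from h import *
print(ctrl.close_job())
E
```

```text
the job is handed in; nothing more can be done
None
```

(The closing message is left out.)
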